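# Gauge two bushes and hold the ratchet keeper at three clicks

## Task

Try the two bronze sleeves on the upright pin of the gauge stand: leave the one that slides right down onto the plate there, and put the one that is too tight in the aluminium reject tray. Then take the ratchet lever by its black grip and pull it round exactly three clicks, never into a fourth, so that its flat keeper arm lies over the sleeve on the pin. The lever springs back if let go, so finish while still holding it at the third click, and leave the spanner, piston and spark plug where they are.

Things in the scene. Friction and masses are not known exactly. Their poses are not given: they have to be found in the camera images.
- sleeve_a_mid (a point): centre (half-way up) of one of two bronze sleeves: upright plain rings, 34 mm outside diameter, 36 mm high, on the bench, about 0.2 kg; z along its axis. One of the two has an 19 mm bore and slides over the gauge pin down to the plate; the other has a 13 mm bore and stops on the pin's taper, over 25 mm too high. Which is which is not told: try them or look at the bores
- sleeve_b_mid (a point): centre (half-way up) of the other bronze sleeve, same outside size; see the first
- reject_tray_in (a point): centre of the inner floor (4 mm above the bench) of the aluminium reject tray, an open tray of 130 x 160 mm outside, 4 mm walls, 30 mm high, fixed to the bench; x along its 130 mm side, y along its 160 mm side
- gauge_stand: the gauge stand fixed to the bench: a grey plate 110 x 290 mm, 12 mm thick. Origin on the vertical pivot of the ratchet lever, at bench height; z up; the gauge pin stands 120 mm from the origin along this frame's +y. Pivot hub and toothed wheel (62 mm radius, up to 54 mm above the bench) in its middle, pawl block on its +x side
- pin_top (a point): top centre of the upright steel gauge pin, 46 mm above the bench, 34 mm above the plate's top: 16 mm diameter, its top 10 mm tapering to 8 mm. A sleeve fully home stands on the plate with its centre 30 mm above the bench, 16 mm below this point
- grip_mid (a point): grip point on the lever's upright black round grip, 18 mm in diameter, standing from 62 to 107 mm above the bench; this point is 87 mm above the bench, on the grip's axis, 130 mm from the pivot. The grip stands on the flat lever arm (54 to 62 mm above the bench)
- lever_grip: the same black grip, free to spin on its axis; origin at its foot, 62 mm above the bench. A spring always draws the lever back to 0, about 8 N at the grip; climbing each tooth takes about 12 N, and the push drops to about 4 N as it clicks over. Opposite the grip is the flat keeper arm, 20 mm wide, 54 to 62 mm above the bench, 127 mm long
- ratchet_lever (a joint): turn of the ratchet lever about the stand's pivot, rad: 0 at rest on its stop, growing clockwise seen from above. The pawl clicks over a tooth at 0.126, 0.377, 0.628, 0.880 (clicks 1 to 4) and lies between teeth at 0.251, 0.503, 0.754, 1.005; end stop 1.1. At 0.754 the grip lies along the stand's -y and the keeper arm is over the pin; at 0 the grip is turned from there towards the stand's +x
- spanner: loose spanner, 170 mm, lying on the bench; leave alone
- piston: loose aluminium piston, 48 mm diameter, 43 mm high, standing; leave alone
- spark_plug: loose small white plug, 22 mm diameter foot, 45 mm high, standing; leave alone
Things that resemble listed ones, but are neither listed nor needed, are in the scene too. What is meant by the part that bears reject_tray_in is not green, and is the larger of those in its own colour.

How it is judged:
By the outcome, as a careful person would: the job done as asked, in the order asked, and still so for the second after the job is handed in, while the arm keeps its last pose, push and grip.
It also fails if it takes over 72 s, if anything falls off the work surface, if the arm or the gripper's body presses on something with over 40 N, if the wrist force passes 120 N, or if a joint passes its speed limit or range.

## Robot

A 6-joint arm with a two-finger parallel gripper is mounted at the origin on the work surface. World frame = base frame: x ahead of the robot, y to its left, z up, the work surface at z = 0. Lengths are in m, angles in rad, forces in N, time in s.
With the tool pointing down it reaches from about 0.375 to 0.9 m from the base axis. Payload 3.1 kg.
Tool frame: the origin (TCP) lies midway between the tips of the shut fingers; the grasp point (between the pads) lies 19 mm behind it; z points along the fingers, y is the direction in which the jaws open and shut (so a half turn about z gives the same grasp; the last joint's range is limited). The gripper opens to 85 mm and grips with 20 to 120 N. Pads are 22 mm wide; open, the fingers measure 114 mm over their backs; the gripper's body (76 mm by 85 mm) begins 54 mm behind the grasp point. The pads swing forward as they close: fully open they stand 13 mm farther back than shut.
Start: joints at [-1.466, 0.527, 1.433, -0, 1.181, -0.178], TCP at [0.174, -0.6, 0.231] pointing down, gripper open.
Joint ranges: [-3.08, 3.08], [-0.75, 2.2], [0.22, 2.44], [-1.43, 4.57], [0, 2.65], [-2.85, 2.85]. Speed limits (rad/s): [2.79, 2.79, 3.14, 3.14, 3.14, 3.14].

## Interface

Orientations are given as a unit quaternion [x, y, z, w].
In Python, from station import manip gives the robot as it stands. The module is installed in compiled form; this text tells all that it offers.
- The arm moves only by the tool jog_arm, never from a script. Its argument "commands" is a list of rows, each an object with "xyz": the shift along the world's x, y, z in m, a list of three; "rot": the turn, a rotation vector about the world's x, y, z in rad, a list of three. A call has 1 to 5 rows; each row shifts and turns the commanded pose from where the row before left it; what a row does not reach is not made up. A row lasts 1/12 s, in which the tool goes at most 41.7 mm and 7.16 degrees, less where a joint would pass 70% of its speed; a pose out of reach is approached as far as the arm can. A call is refused whole if a number of a shift passes 0.0417 or a number of a turn 0.125, either way. A call with a gripper value outside its range is refused whole. "fingers" is the opening, from 0 (shut) to 1 (fully open), set as the call begins (left out, the last holds). The fingers move at their own pace and stop on an object; "grip_force" is the grip in N (left out, the last holds). Time passes only in rows, so rows that do not move let the fingers close. It gives the time, the measured TCP pose, the force and the opening at its end, in the units of the state.
- manip.sense(): the state, without advancing time (a new reading comes with each control period).
- manip.snapshot(name): name is "scene" or "top" or "wrist"; returns the picture (480x640x3 uint8, blue, green, red); there is no depth.
- manip.camera_info(name): a dict with "K" (3x3 intrinsics, pixels), "k1" (the pictures are not rectified: a ray, as slopes to the right and down, at radius r is drawn at 1 + k1 r^2 times it, then the intrinsics apply), "rvec" (rotation vector, rad) and "tvec" (3), from world to camera coordinates, as OpenCV has them. Camera axes: x right, y down, z forward; pixel columns grow to the right and rows downward; lengths in m; the calibration is good to about 2 mm. A picture is of the moment at which its call begins: read the wrist's pose just before it. camera_info takes no time and is no camera call; for the wrist camera it gives the pose at the moment of the call.
- manip.sign_off(): hands the job in, once; it reports no verdict.
The state is a dict: "t": time; "q": joint angles; "qd": joint speeds; "tau": joint torques, N m; "tcp_pos": TCP position; "tool_rot": TCP orientation; "force": force on the tool from outside, world axes, zero at the start; "ft_torque": the same for the moment, N m; "finger_gap": opening from 0.0 (shut) to 1.0 (fully open).
Only numpy, scipy, OpenCV 4.12 (cv2) and the standard library are available. Lean on these libraries where they do the work, as an engineer would, in place of code of your own. Each camera call takes 0.05 s, during which the arm holds its last target. There are 200 camera calls.

## Working session

There is one attempt and no reset: what is moved stays moved. The work goes in short steps, Python scripts to look and compute and a tool call to move; the robot and the scene stay as the last step left them, time stands still between calls to the robot, and variables do not carry over. Pictures are saved under pics/ and viewed, about 8 in all and at most 12, crops included, and the job is handed in when it is done.

Besides the shell and the picture viewer there is one more tool, called after "Request:" as a command line: name --argument value ..., lists and objects as JSON in quotes. jog_arm: Moves the arm, as the interface text tells. Its arguments: {"type":"object","properties":{"commands":{"type":"array"},"fingers":{"type":"number"},"grip_force":{"type":"number"}},"required":["commands"]}

```bash
mkdir -p pics; cat > h.py <<'E'
import numpy as np, cv2
from station import manip
def cam(n):
    c=manip.camera_info(n); K=np.array(c["K"]);k1=c["k1"];R=cv2.Rodrigues(np.array(c["rvec"],float))[0];t=np.array(c["tvec"],float).ravel()
    return K,k1,R,t
def ray(c,u,v):
    K,k1,R,t=c
    p=cv2.undistortPoints(np.array([[[u,v]]],float),K,np.array([k1,0,0,0.]))[0,0]
    return -R.T@t, R.T@np.array([p[0],p[1],1])
def plane(c,u,v,z):
    o,d=ray(c,u,v); return o+d*(z-o[2])/d[2]
def proj(c,P):
    K,k1,R,t=c
    return cv2.projectPoints(np.array(P,float).reshape(-1,3),R,t,K,np.array([k1,0,0,0.]))[0].reshape(-1,2)
def snap(n,f):
    c=cam(n); im=manip.snapshot(n); cv2.imwrite("pics/"+f,im); return im,c
E
python3 - <<'E'
from h import *
a,c=snap("top","top0.png"); b,d=snap("scene","scene0.png")
for q in(c,d): print(q[0].round(0).tolist(),q[1],(-q[2].T@q[3]).round(3))
print(manip.sense())
E
```

```text
[[458.0, 0.0, 312.0], [0.0, 458.0, 243.0], [0.0, 0.0, 1.0]] -0.06996383923259411 [0.398 0.018 1.139]
[[442.0, 0.0, 321.0], [0.0, 442.0, 240.0], [0.0, 0.0, 1.0]] -0.00042570397031194997 [1.338 0.293 0.784]
{'t': 0.1, 'q': array([-1.46650717e+00,  5.28389670e-01,  1.43378258e+00,  8.69854226e-06,
        1.18140595e+00, -1.78507675e-01]), 'qd': array([-9.98136454e-05, -3.22534791e-03, -3.23643380e-03,  1.96225324e-03,
        1.43293104e-03, -4.72196552e-04]), 'tau': array([ 2.85672504e-04, -4.43305421e+01, -1.78585660e+01, -2.74469021e-04,
        3.91435315e-03, -9.85273687e-06]), 'tcp_pos': array([ 0.17435889, -0.59951056,  0.23041868]), 'tool_rot': array([ 9.90019634e-01,  1.40926005e-01,  4.08520433e-05, -9.91944381e-04]), 'force': array([ 0.60059255, -0.20830597, -0.16757759]), 'ft_torque': array([-0.02736107,  0.02507207, -0.08616376]), 'finger_gap': 0.999774877118476}
```

View pics/top0.png

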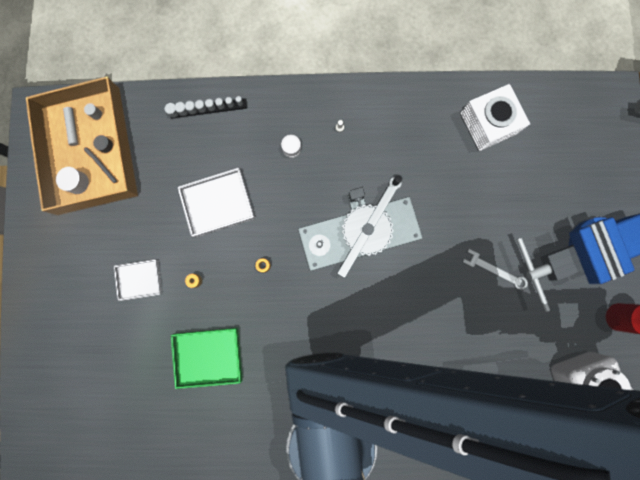

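View pics/scene0.png

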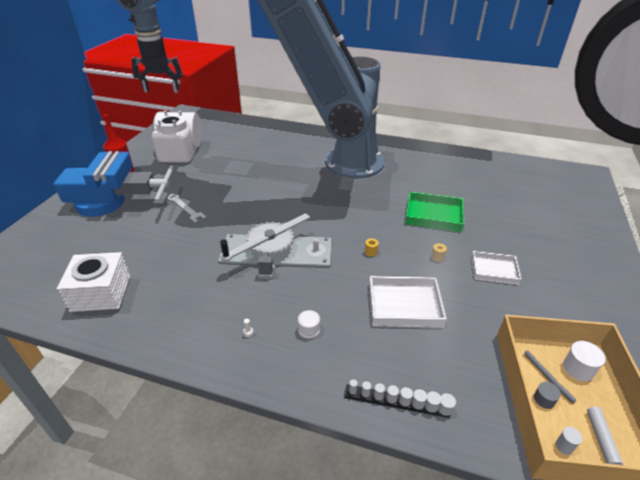

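Top view: the sleeves are at (263,265) and (193,281), the large aluminium tray at (216,202), the pin at about (320,244), the pivot at (368,229) and the black grip at (396,181). Possible mix-ups for the tray are the green one (207,357) and the small aluminium one (137,280). The large non-green one at (216,202) fits the description.

```bash
python3 - <<'E'
from h import *
im=cv2.imread("pics/top0.png"); c=cam("top")
hsv=cv2.cvtColor(im,cv2.COLOR_BGR2HSV)
m=cv2.inRange(hsv,(12,110,90),(35,255,255)); m[:, :150]=0; m[330:]=0
n,l,s,ce=cv2.connectedComponentsWithStats(m)
for i in range(1,n):
    if s[i,4]>30:
        x,y,w,h,_=s[i]; u,v=x+w/2-.5,y+h/2-.5
        print("sleeve",s[i],plane(c,u,v,.03).round(4))
g=cv2.cvtColor(im,cv2.COLOR_BGR2GRAY)
m=np.zeros_like(g); m[160:245,170:262]=(g[160:245,170:262]>150)*255
k=cv2.findContours(m,cv2.RETR_EXTERNAL,cv2.CHAIN_APPROX_NONE)[0]; k=max(k,key=cv2.contourArea)
r=cv2.minAreaRect(k); print(r,plane(c,*r[0],.03).round(4)); print([plane(c,*p,.03).round(3).tolist() for p in cv2.boxPoints(r)])
for nme,u,v,z in[("pivot",368,229,.06),("pin",320,244,.046),("grip",396.5,180.5,.107),("plug",340,126,.02),("piston",291,146,.04),("spannerend",470,258,.0)]: print(nme,plane(c,u,v,z).round(4))
a=cv2.resize(im[165:300,170:300],None,fx=4.5,fy=4.5,interpolation=cv2.INTER_CUBIC)
b=cv2.resize(im[165:285,290:430],None,fx=3,fy=3,interpolation=cv2.INTER_CUBIC)
s=np.zeros((600,800,3),np.uint8); a=cv2.resize(im[165:300,170:260+20],(400,490),interpolation=3); s[:490,:400]=a; s[:343,400:]=cv2.resize(b,(400,343)); cv2.imwrite("pics/c1.png",s)
E
```

```text
sleeve [255 258  15  14 134] [0.4481 0.1585 0.03  ]
sleeve [185 274  15  14 160] [0.4123 0.3305 0.03  ]
((214.55641174316406, 201.79286193847656), (53.022525787353516, 66.26168823242188), 72.75853729248047) [0.6053 0.2749 0.03  ]
[[0.647, 0.375, 0.03], [0.692, 0.215, 0.03], [0.564, 0.177, 0.03], [0.519, 0.334, 0.03]]
pivot [ 0.5258 -0.0978  0.06  ]
pin [0.4937 0.0166 0.046 ]
grip [ 0.6308 -0.1617  0.107 ]
plug [ 0.7935 -0.0402  0.02  ]
piston [0.7385 0.083  0.04  ]
spannerend [ 0.4548 -0.357   0.    ]
```

View pics/c1.png

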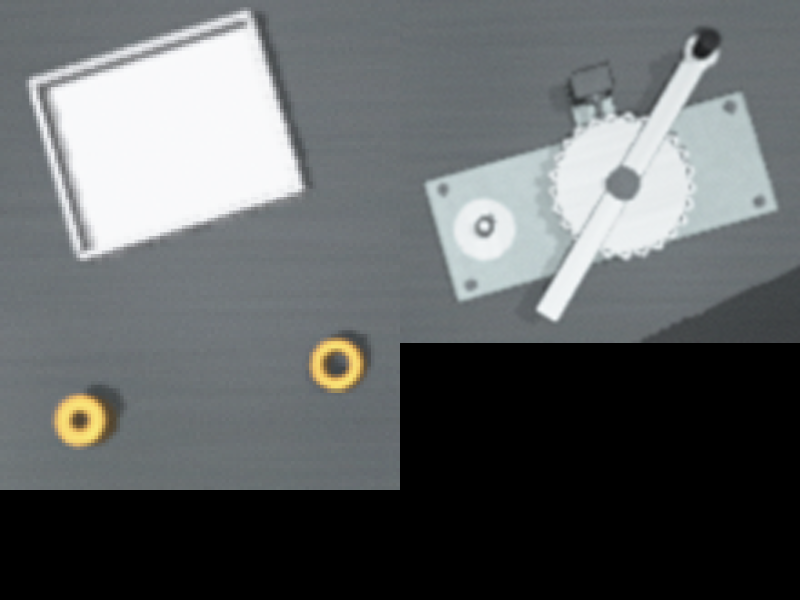

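The crop shows a clearly larger bore in the sleeve at (263,265), so that one is loose. The sleeve at (193,281) has the small bore, so it's tight. The large tray and the grip also match the description. I'll move above the loose sleeve.

Request:
jog_arm --commands '[{"xyz": [0.023,0.0333,0],"rot": [0,0,0]},{"xyz": [0.023,0.0333,0],"rot": [0,0,0]},{"xyz": [0.023,0.0333,0],"rot": [0,0,0]},{"xyz": [0.023,0.0333,0],"rot": [0,0,0]},{"xyz": [0.023,0.0333,0],"rot": [0,0,0]}]' --fingers 1 --grip_force 40

```text
t: 0.52
tcp_pos: [0.2899, -0.4317, 0.2309]
tool_rot: [0.99, 0.141, -0.0, -0.001]
force: [0.0, 0.2, 0.0]
finger_gap: 1.0
```

Request:
jog_arm --commands '[{"xyz": [0.023,0.0333,0],"rot": [0,0,0]},{"xyz": [0.023,0.0333,0],"rot": [0,0,0]},{"xyz": [0.023,0.0333,0],"rot": [0,0,0]},{"xyz": [0.023,0.0333,0],"rot": [0,0,0]},{"xyz": [0.023,0.0333,0],"rot": [0,0,0]}]'

```text
t: 0.93
tcp_pos: [0.405, -0.2652, 0.2312]
tool_rot: [0.99, 0.141, -0.0, -0.0]
force: [0.7, 0.1, 0.7]
finger_gap: 0.999
```

Request:
jog_arm --commands '[{"xyz": [0.023,0.0333,0],"rot": [0,0,0]},{"xyz": [0.023,0.0333,0],"rot": [0,0,0]},{"xyz": [0,0.036,0],"rot": [0,0,0]},{"xyz": [0,0.036,0],"rot": [0,0,0]},{"xyz": [0,0.036,0],"rot": [0,0,0]}]'

```text
t: 1.35
tcp_pos: [0.4502, -0.0906, 0.2309]
tool_rot: [0.99, 0.141, -0.0, -0.0]
force: [1.3, 0.3, -0.1]
finger_gap: 1.002
```

Request:
jog_arm --commands '[{"xyz": [0,0.036,0],"rot": [0,0,0]},{"xyz": [0,0.036,0],"rot": [0,0,0]},{"xyz": [0,0.036,0],"rot": [0,0,0]},{"xyz": [0,0.036,0],"rot": [0,0,0]},{"xyz": [0,0.036,0],"rot": [0,0,0]}]'

```text
t: 1.77
tcp_pos: [0.4498, 0.0892, 0.2312]
tool_rot: [0.99, 0.141, -0.0, -0.0]
force: [0.1, -0.3, 0.3]
finger_gap: 0.997
```

Request:
jog_arm --commands '[{"xyz": [0,0.036,0],"rot": [0,0,0]},{"xyz": [0,0.036,0],"rot": [0,0,0]},{"xyz": [0,0,0],"rot": [0,0,0]}]'

```text
t: 2.02
tcp_pos: [0.4496, 0.1647, 0.2312]
tool_rot: [0.99, 0.144, 0.0, -0.001]
force: [1.6, -0.2, 0.8]
finger_gap: 0.997
```

```bash
cat > s.py <<'E'
from h import *
def sleeves(im,c,z):
    hsv=cv2.cvtColor(im,cv2.COLOR_BGR2HSV)
    m=cv2.inRange(hsv,(12,110,60),(35,255,255))
    for k in cv2.findContours(m,cv2.RETR_EXTERNAL,cv2.CHAIN_APPROX_NONE)[0]:
        if cv2.contourArea(k)>200: 
            x,y,w,h=cv2.boundingRect(k); print("box",x,y,w,h,plane(c,x+w/2-.5,y+h/2-.5,z).round(4))
E
python3 - <<'E'
from s import *
s=manip.sense(); im,c=snap("wrist","w1.png"); print(s["t"],s["tcp_pos"],s["tool_rot"]); print((-c[2].T@c[3]).round(3),c[2].round(2).tolist())
sleeves(im,c,.036)
E
```

```text
2.0167 [0.44961562 0.1647264  0.23121666] [ 9.89591036e-01  1.43902384e-01  2.29812508e-04 -1.27750367e-03]
[0.518 0.185 0.374] [[0.28, -0.96, -0.0], [-0.92, -0.27, 0.28], [-0.27, -0.08, -0.96]]
box 310 182 38 44 [0.4527 0.1596 0.036 ]
box 102 164 55 43 [0.42   0.3247 0.036 ]
```

View pics/w1.png

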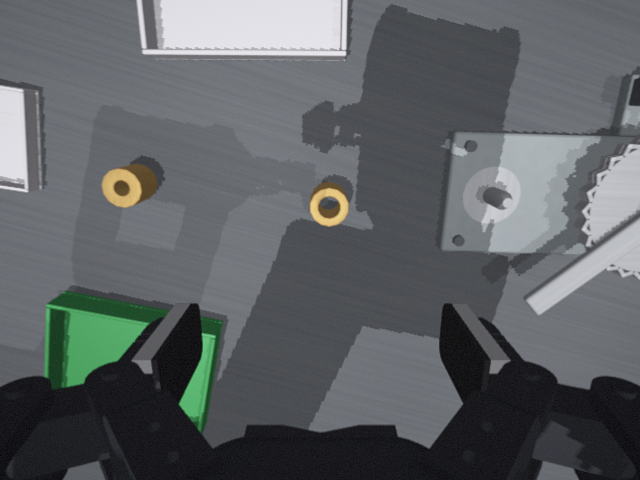

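Wrist view: the loose sleeve's top ring is at (329,206), bore wide open. The tight sleeve's ring is at (122,188), with a small bore. The pin leans towards its top at about (507,203).

```bash
python3 - <<'E'
from s import *
c=cam("wrist"); im=cv2.imread("pics/w1.png")
print("A",plane(c,329,206,.036).round(4)); print("B",plane(c,122,188,.036).round(4))
print("pintop",plane(c,507,202,.046).round(4),"disc",plane(c,491.5,195,.012).round(4),proj(c,[[.4937,.0166,.046],[.4937,.0166,.012]]).round(0))
cv2.imwrite("pics/c2.png",cv2.resize(im[160:230,450:540],None,fx=6,fy=6,interpolation=3))
E
```

```text
A [0.4507 0.1556 0.036 ]
B [0.416  0.3268 0.036 ]
pintop [0.4976 0.017  0.046 ] disc [0.4974 0.0158 0.012 ] [[505. 207.]
 [489. 199.]]
```

View pics/c2.png

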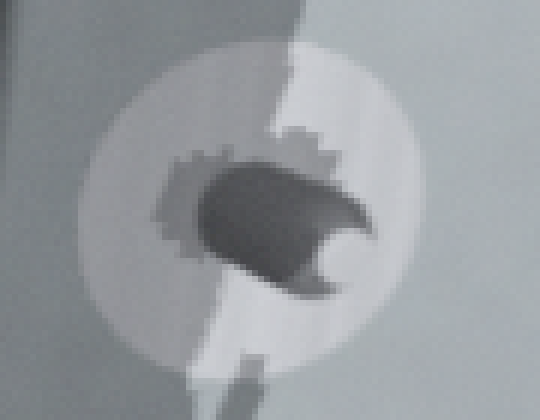

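Request:
jog_arm --commands '[{"xyz": [0,-0.003,-0.038],"rot": [0,0,0]},{"xyz": [0,0,-0.038],"rot": [0,0,0]},{"xyz": [0,0,-0.035],"rot": [0,0,0]},{"xyz": [0,0,-0.02],"rot": [0,0,0]},{"xyz": [0,0,0],"rot": [0,0,0]}]'

```text
t: 2.48
tcp_pos: [0.4473, 0.1548, 0.0966]
tool_rot: [0.99, 0.14, -0.005, -0.0]
force: [0.3, -0.0, 0.5]
finger_gap: 1.002
```

```bash
python3 - <<'E'
from s import *
s=manip.sense(); im,c=snap("wrist","w2.png"); print(s["t"],s["tcp_pos"])
sleeves(im,c,.036)
hsv=cv2.cvtColor(im,cv2.COLOR_BGR2HSV); m=cv2.inRange(hsv,(12,110,60),(35,255,255))
k=cv2.findContours(m,cv2.RETR_CCOMP,cv2.CHAIN_APPROX_NONE)
for q,h in zip(k[0],k[1][0]):
    if h[3]>=0 and len(q)>30:
        (u,v),r=cv2.minEnclosingCircle(q); print("bore",u,v,r,plane(c,u,v,.036))
E
```

```text
2.4833 [0.44734463 0.15479192 0.09659218]
box 285 206 62 73 [0.4543 0.1601 0.036 ]
box 0 181 52 68 [0.4271 0.3074 0.036 ]
bore 315.5 239.5 14.57748031616211 [0.4556029  0.16046751 0.036     ]
```

Request:
jog_arm --commands '[{"xyz": [0,0.002,-0.035],"rot": [0,0,0]},{"xyz": [0,0,-0.03],"rot": [0,0,0]},{"xyz": [0,0,-0.02],"rot": [0,0,0]},{"xyz": [0,0,-0.009],"rot": [0,0,0]},{"xyz": [0,0,0],"rot": [0,0,0]}]'

```text
t: 2.95
tcp_pos: [0.4508, 0.1579, 0.006]
tool_rot: [0.99, 0.141, -0.0, 0.0]
force: [-0.4, -0.1, 0.7]
finger_gap: 1.004
```

Request:
jog_arm --commands '[{"xyz": [0,0,0],"rot": [0,0,0]},{"xyz": [0,0,0],"rot": [0,0,0]},{"xyz": [0,0,0],"rot": [0,0,0]},{"xyz": [0,0,0],"rot": [0,0,0]},{"xyz": [0,0,0],"rot": [0,0,0]}]' --fingers 0 --grip_force 40

```text
t: 3.37
tcp_pos: [0.4512, 0.1586, 0.0077]
tool_rot: [0.99, 0.141, 0.001, -0.0]
force: [-0.7, -0.7, 7.4]
finger_gap: 0.392
```

Request:
jog_arm --commands '[{"xyz": [0,0,0],"rot": [0,0,0]},{"xyz": [0,0,0],"rot": [0,0,0]},{"xyz": [0,0,0],"rot": [0,0,0]}]'

```text
t: 3.62
tcp_pos: [0.4512, 0.1586, 0.0077]
tool_rot: [0.99, 0.141, 0.001, 0.0]
force: [-0.9, 0.1, 7.6]
finger_gap: 0.39
```

```bash
python3 - <<'E'
from s import *
s=manip.sense(); print(s["t"],s["tcp_pos"],s["force"],s["finger_gap"])
E
```

```text
3.6167 [0.45122905 0.15864009 0.00774105] [-0.93600862  0.07560357  7.61525597] 0.3904578639923456
```

Request:
jog_arm --commands '[{"xyz": [0,0,0.02],"rot": [0,0,0]},{"xyz": [0,0,0.035],"rot": [0,0,0]},{"xyz": [0,0,0.035],"rot": [0,0,0]},{"xyz": [0.0093,-0.0284,0],"rot": [0,0,0]},{"xyz": [0.0093,-0.0284,0],"rot": [0,0,0]}]'

```text
t: 4.03
tcp_pos: [0.4701, 0.1023, 0.099]
tool_rot: [0.99, 0.143, 0.003, 0.0]
force: [1.2, -0.5, -2.4]
finger_gap: 0.391
```

Request:
jog_arm --commands '[{"xyz": [0.0093,-0.0284,0],"rot": [0,0,0]},{"xyz": [0.0093,-0.0284,0],"rot": [0,0,0]},{"xyz": [0.0093,-0.0284,0],"rot": [0,0,0]},{"xyz": [0,0,0],"rot": [0,0,0]},{"xyz": [0,0,0],"rot": [0,0,0]}]'

```text
t: 4.45
tcp_pos: [0.4975, 0.015, 0.0966]
tool_rot: [0.99, 0.139, 0.0, 0.0]
force: [-0.4, 0.1, -2.6]
finger_gap: 0.395
```

```bash
python3 - <<'E'
from s import *
s=manip.sense(); im,c=snap("wrist","w3.png"); print(s["t"],s["tcp_pos"],s["force"],s["finger_gap"])
x,y,z=s["tcp_pos"]; print(proj(c,[[x,y,z+.0283],[x,y,z-.0077],[.4976,.0167,.046]]))
t,ct=snap("top","t3.png"); d,cs=snap("scene","s3.png")
o=np.zeros((600,800,3),np.uint8); o[:480,:400]=cv2.resize(im[120:360,220:420],(400,480),interpolation=3); o[:400,400:]=cv2.resize(d[180:300,220:340],(400,400),interpolation=3); o[400:,:400]=cv2.resize(t[200:300,220:420],(400,200)) ; cv2.imwrite("pics/c3.png",o)
E
```

```text
4.45 [0.49747442 0.01499548 0.09659867] [-0.37441066  0.0757719  -2.56206883] 0.39513577770992514
[[321.84526187 349.87782646]
 [321.55834123 300.97517836]
 [318.1811822  263.12860537]]
```

View pics/c3.png

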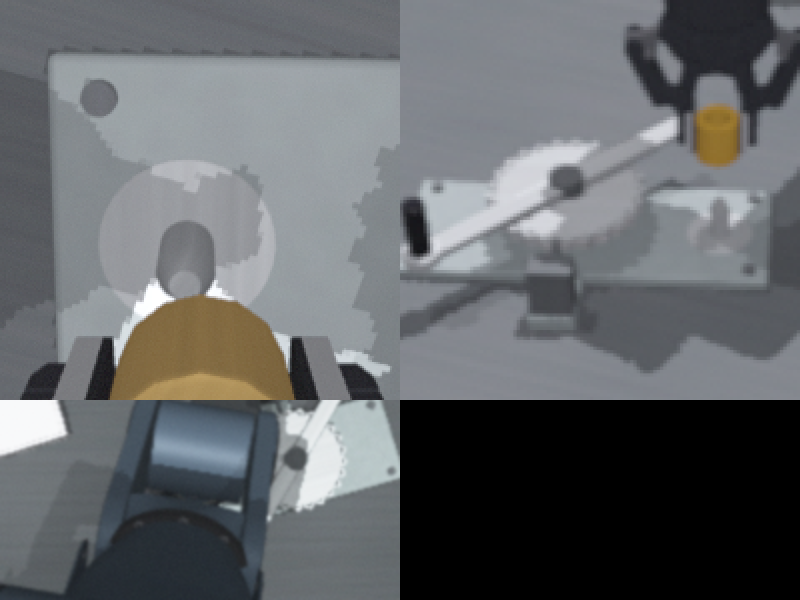

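The loose sleeve is held centred and upright. The pin's bright tip is at wrist pixel (311.5,262), a few mm left of the sleeve axis.

```bash
python3 - <<'E'
from s import *
c=cam("wrist"); s=manip.sense(); x,y,z=s["tcp_pos"]; print(s["tcp_pos"])
print("pin",plane(c,311.5,262,.046), "disc", plane(c,220+187/2,120+242/2,.012))
R=c[2]; up=-R[1]; up[2]=0; up/=np.linalg.norm(up); r=R[0]
print(proj(c,[np.array([x,y,z-.0077])+.017*up, np.array([x,y,z-.0077])+.017*r,np.array([x,y,z-.0077])-.017*r]))
# scene: pin top and sleeve
d=cam("scene"); print(plane(d,220+719/3.333-400/3.333,180+200/3.333,.046), proj(d,[[x,y,z-.0077],[x,y,z+.0283],[.4976,.0167,.046],[.4976,.0167,.012]]))
E
```

```text
[0.4957555  0.01735713 0.09624071]
pin [0.49549719 0.02256274 0.046     ] disc [0.49622412 0.02234941 0.012     ]
[[321.66479954 261.46249272]
 [363.54905624 300.91544913]
 [279.74324494 300.91521659]]
[0.49799237 0.01982244 0.046     ] [[315.05155727 226.47399979]
 [315.0295788  215.12835243]
 [314.61731975 239.67719209]
 [314.64488532 249.50065311]]
```

Request:
jog_arm --commands '[{"xyz": [0.003,0.003,-0.02],"rot": [0,0,0]},{"xyz": [0,0,-0.015],"rot": [0,0,0]},{"xyz": [0,0,-0.006],"rot": [0,0,0]},{"xyz": [0,0,0],"rot": [0,0,0]},{"xyz": [0,0,0],"rot": [0,0,0]}]'

```text
t: 5.02
tcp_pos: [0.4993, 0.0203, 0.0552]
tool_rot: [0.99, 0.142, -0.001, -0.0]
force: [0.1, -0.3, -2.2]
finger_gap: 0.39
```

Request:
jog_arm --commands '[{"xyz": [0,0,-0.004],"rot": [0,0,0]},{"xyz": [0,0,-0.004],"rot": [0,0,0]},{"xyz": [0,0,-0.004],"rot": [0,0,0]}]'

```text
t: 5.27
tcp_pos: [0.5003, 0.0194, 0.0436]
tool_rot: [0.99, 0.141, 0.001, 0.0]
force: [-0.1, -0.6, -2.2]
finger_gap: 0.388
```

```bash
python3 - <<'E'
from s import *
s=manip.sense(); im,c=snap("wrist","w4.png"); print(s["t"],s["tcp_pos"],s["force"],s["ft_torque"])
d,cs=snap("scene","s4.png")
o=np.zeros((480,800,3),np.uint8); o[:480,:400]=cv2.resize(im[180:420,220:420],(400,480),interpolation=3); o[:400,400:]=cv2.resize(d[190:270,275:355],(400,400),interpolation=3); cv2.imwrite("pics/c4.png",o)
E
```

```text
5.2667 [0.50030567 0.01944808 0.04357728] [-0.06201984 -0.64539901 -2.1855908 ] [0.00172918 0.03702616 0.01334015]
```

View pics/c4.png

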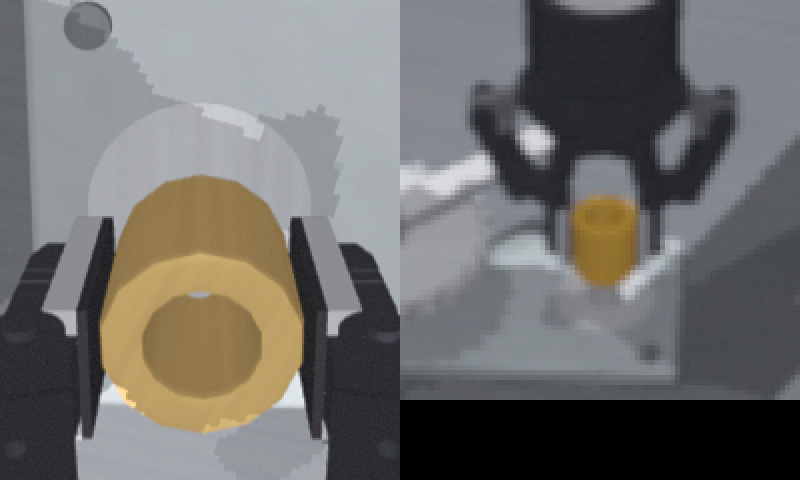

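The pin tip shows inside the bore at crop (200,294), and there is no contact force. I'll keep going down.

Request:
jog_arm --commands '[{"xyz": [0,0,-0.006],"rot": [0,0,0]},{"xyz": [0,0,-0.006],"rot": [0,0,0]},{"xyz": [0,0,-0.006],"rot": [0,0,0]},{"xyz": [0,0,-0.004],"rot": [0,0,0]},{"xyz": [0,0,0],"rot": [0,0,0]}]'

```text
t: 5.78
tcp_pos: [0.4994, 0.0195, 0.0202]
tool_rot: [0.99, 0.141, -0.001, -0.0]
force: [-0.4, -0.3, -1.8]
finger_gap: 0.392
```

Request:
jog_arm --commands '[{"xyz": [0,0,-0.001],"rot": [0,0,0]},{"xyz": [0,0,0],"rot": [0,0,0]}]'

```text
t: 5.95
tcp_pos: [0.4999, 0.0195, 0.0201]
tool_rot: [0.99, 0.141, -0.0, -0.0]
force: [0.2, 0.4, -2.6]
finger_gap: 0.39
```

Request:
jog_arm --commands '[{"xyz": [0,0,0],"rot": [0,0,0]},{"xyz": [0,0,0],"rot": [0,0,0]},{"xyz": [0,0,0],"rot": [0,0,0]},{"xyz": [0,0,0],"rot": [0,0,0]}]' --fingers 0.62

```text
t: 6.28
tcp_pos: [0.5002, 0.0194, 0.0207]
tool_rot: [0.99, 0.141, 0.0, 0.0]
force: [0.4, 0.2, 0.7]
finger_gap: 0.62
```

Request:
jog_arm --commands '[{"xyz": [0,0,0.02],"rot": [0,0,0]},{"xyz": [0,0,0.035],"rot": [0,0,0]},{"xyz": [0,0,0.038],"rot": [0,0,0]},{"xyz": [0,0,0.037],"rot": [0,0,0]},{"xyz": [0,0,0],"rot": [0,0,0]}]'

```text
t: 6.7
tcp_pos: [0.5043, 0.0189, 0.1567]
tool_rot: [0.99, 0.141, 0.007, 0.002]
force: [0.7, -0.8, 0.3]
finger_gap: 0.62
```

```bash
python3 - <<'E'
from s import *
s=manip.sense(); im,c=snap("wrist","w5.png"); print(s["t"],s["tcp_pos"],s["finger_gap"])
sleeves(im,c,.048)
d,cs=snap("scene","s5.png")
o=np.zeros((480,800,3),np.uint8); o[:480,:400]=cv2.resize(im[120:420,200:450],(400,480),interpolation=3); o[:400,400:]=cv2.resize(d[210:290,275:355],(400,400),interpolation=3); cv2.imwrite("pics/c5.png",o)
E
```

```text
6.7 [0.50427573 0.01887737 0.15665953] 0.6199971923905154
box 292 208 50 58 [0.5025 0.0209 0.048 ]
```

View pics/c5.png

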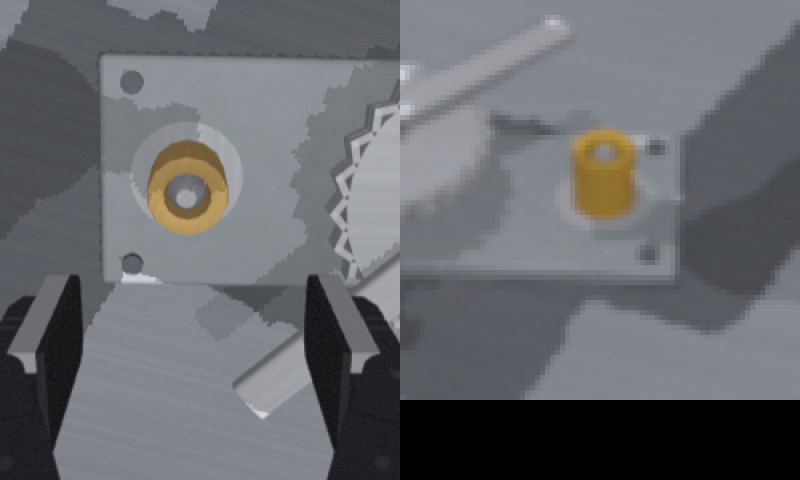

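The sleeve is home on the plate, with the pin seen inside its bore at crop (187,190). Next is the tight sleeve.

Request:
jog_arm --commands '[{"xyz": [-0.0095,0.0345,0],"rot": [0,0,0]},{"xyz": [-0.0095,0.0345,0],"rot": [0,0,0]},{"xyz": [-0.0095,0.0345,0],"rot": [0,0,0]},{"xyz": [-0.0095,0.0345,0],"rot": [0,0,0]},{"xyz": [-0.0095,0.0345,0],"rot": [0,0,0]}]' --fingers 1

```text
t: 7.22
tcp_pos: [0.4504, 0.193, 0.1486]
tool_rot: [0.99, 0.141, -0.002, 0.0]
force: [1.2, -0.7, 0.1]
finger_gap: 1.0
```

Request:
jog_arm --commands '[{"xyz": [-0.0095,0.0345,-0.01],"rot": [0,0,0]},{"xyz": [-0.0095,0.0345,-0.01],"rot": [0,0,0]},{"xyz": [-0.0095,0.0345,-0.015],"rot": [0,0,0]},{"xyz": [-0.0095,0.0345,-0.015],"rot": [0,0,0]},{"xyz": [0,0,0],"rot": [0,0,0]}]'

```text
t: 7.63
tcp_pos: [0.41, 0.3336, 0.0963]
tool_rot: [0.99, 0.144, -0.003, 0.0]
force: [0.3, -0.4, -0.2]
finger_gap: 1.0
```

Request:
jog_arm --commands '[{"xyz": [0,0,0],"rot": [0,0,0]},{"xyz": [0,0,0],"rot": [0,0,0]}]'

```text
t: 7.8
tcp_pos: [0.4135, 0.3293, 0.0991]
tool_rot: [0.99, 0.141, -0.001, 0.001]
force: [0.4, 0.3, -0.5]
finger_gap: 1.001
```

```bash
python3 - <<'E'
from s import *
s=manip.sense(); im,c=snap("wrist","w6.png"); print(s["t"],s["tcp_pos"],s["finger_gap"])
hsv=cv2.cvtColor(im,cv2.COLOR_BGR2HSV)
m=cv2.inRange(hsv,(12,110,60),(35,255,255))
for k in cv2.findContours(m,cv2.RETR_EXTERNAL,cv2.CHAIN_APPROX_NONE)[0]:
    if cv2.contourArea(k)>200:
        x,y,w,h=cv2.boundingRect(k); print(x,y,w,h, plane(c,x+w/2-.5,y+h-w/2,.036).round(4))
E
```

```text
7.8 [0.41346158 0.32926622 0.09906096] 1.0007289694790158
288 207 62 72 [0.4172 0.3319 0.036 ]
```

Request:
jog_arm --commands '[{"xyz": [0.002,0.0015,-0.035],"rot": [0,0,0]},{"xyz": [0,0,-0.03],"rot": [0,0,0]},{"xyz": [0,0,-0.02],"rot": [0,0,0]},{"xyz": [0,0,-0.006],"rot": [0,0,0]},{"xyz": [0,0,0],"rot": [0,0,0]}]'

```text
t: 8.27
tcp_pos: [0.4162, 0.3297, 0.0082]
tool_rot: [0.99, 0.14, -0.002, 0.001]
force: [-1.0, -0.5, -0.2]
finger_gap: 1.001
```

Request:
jog_arm --commands '[{"xyz": [0,0,0],"rot": [0,0,0]},{"xyz": [0,0,0],"rot": [0,0,0]},{"xyz": [0,0,0],"rot": [0,0,0]},{"xyz": [0,0,0],"rot": [0,0,0]},{"xyz": [0,0,0],"rot": [0,0,0]}]' --fingers 0

```text
t: 8.68
tcp_pos: [0.4172, 0.3317, 0.0108]
tool_rot: [0.99, 0.141, 0.001, -0.0]
force: [0.1, -1.3, 5.1]
finger_gap: 0.386
```

Request:
jog_arm --commands '[{"xyz": [0,0,0],"rot": [0,0,0]},{"xyz": [0,0,0],"rot": [0,0,0]},{"xyz": [0,0,0.03],"rot": [0,0,0]},{"xyz": [0,0,0.038],"rot": [0,0,0]},{"xyz": [0,0,0.03],"rot": [0,0,0]}]'

```text
t: 9.1
tcp_pos: [0.4161, 0.3314, 0.1088]
tool_rot: [0.99, 0.141, -0.0, 0.0]
force: [0.8, 0.2, -1.9]
finger_gap: 0.384
```

Request:
jog_arm --commands '[{"xyz": [0.0378,-0.0112,0],"rot": [0,0,0]},{"xyz": [0.0378,-0.0112,0],"rot": [0,0,0]},{"xyz": [0.0378,-0.0112,0],"rot": [0,0,0]},{"xyz": [0.0378,-0.0112,0],"rot": [0,0,0]},{"xyz": [0.0378,-0.0112,0],"rot": [0,0,0]}]'

```text
t: 9.52
tcp_pos: [0.6065, 0.2749, 0.1078]
tool_rot: [0.99, 0.141, -0.0, -0.0]
force: [-0.3, 0.8, -2.9]
finger_gap: 0.383
```

Request:
jog_arm --commands '[{"xyz": [0,0,0],"rot": [0,0,0]},{"xyz": [0,0,-0.03],"rot": [0,0,0]},{"xyz": [0,0,-0.03],"rot": [0,0,0]},{"xyz": [0,0,-0.022],"rot": [0,0,0]},{"xyz": [0,0,0],"rot": [0,0,0]}]'

```text
t: 9.93
tcp_pos: [0.6007, 0.2742, 0.0201]
tool_rot: [0.99, 0.141, -0.006, 0.001]
force: [-1.3, -0.3, -2.8]
finger_gap: 0.385
```

Request:
jog_arm --commands '[{"xyz": [0,0,-0.004],"rot": [0,0,0]},{"xyz": [0,0,-0.003],"rot": [0,0,0]},{"xyz": [0,0,0],"rot": [0,0,0]}]'

```text
t: 10.18
tcp_pos: [0.6062, 0.2759, 0.0195]
tool_rot: [0.99, 0.141, 0.001, -0.0]
force: [-0.4, 0.5, -2.0]
finger_gap: 0.387
```

Request:
jog_arm --commands '[{"xyz": [0,0,-0.002],"rot": [0,0,0]},{"xyz": [0,0,-0.002],"rot": [0,0,0]},{"xyz": [0,0,0],"rot": [0,0,0]},{"xyz": [0,0,0],"rot": [0,0,0]}]'

```text
t: 10.52
tcp_pos: [0.6056, 0.2756, 0.0148]
tool_rot: [0.99, 0.141, 0.0, -0.0]
force: [-0.9, 0.0, -1.0]
finger_gap: 0.378
```

Request:
jog_arm --commands '[{"xyz": [0,0,0],"rot": [0,0,0]},{"xyz": [0,0,0],"rot": [0,0,0]},{"xyz": [0,0,0],"rot": [0,0,0]},{"xyz": [0,0,0],"rot": [0,0,0]}]' --fingers 0.8

```text
t: 10.85
tcp_pos: [0.6058, 0.2755, 0.0147]
tool_rot: [0.99, 0.141, 0.0, -0.0]
force: [-0.6, 0.8, -0.5]
finger_gap: 0.797
```

Request:
jog_arm --commands '[{"xyz": [0,0,0.03],"rot": [0,0,0]},{"xyz": [0,0,0.038],"rot": [0,0,0]},{"xyz": [0,0,0.038],"rot": [0,0,0]},{"xyz": [0,0,0.038],"rot": [0,0,0]},{"xyz": [0,0,0.03],"rot": [0,0,0]}]'

```text
t: 11.27
tcp_pos: [0.6062, 0.2757, 0.1917]
tool_rot: [0.99, 0.141, 0.002, -0.0]
force: [-0.1, 0.4, 0.1]
finger_gap: 0.8
```

Request:
jog_arm --commands '[{"xyz": [0.002,-0.0364,0],"rot": [0,0,-0.099]},{"xyz": [0.002,-0.0364,0],"rot": [0,0,-0.099]},{"xyz": [0.002,-0.0364,0],"rot": [0,0,-0.099]},{"xyz": [0.002,-0.0364,0],"rot": [0,0,-0.099]},{"xyz": [0.002,-0.0364,0],"rot": [0,0,-0.099]}]'

```text
t: 11.68
tcp_pos: [0.6153, 0.092, 0.1888]
tool_rot: [0.994, -0.108, 0.0, -0.0]
force: [1.0, 0.1, -0.5]
finger_gap: 0.798
```

Request:
jog_arm --commands '[{"xyz": [0.002,-0.0364,0],"rot": [0,0,-0.099]},{"xyz": [0.002,-0.0364,0],"rot": [0,0,-0.099]},{"xyz": [0.002,-0.0364,0],"rot": [0,0,-0.099]},{"xyz": [0.002,-0.0364,0],"rot": [0,0,-0.099]},{"xyz": [0.002,-0.0364,0],"rot": [0,0,-0.099]}]'

```text
t: 12.1
tcp_pos: [0.6252, -0.0903, 0.1886]
tool_rot: [0.937, -0.349, 0.0, -0.0]
force: [0.6, 0.0, 0.4]
finger_gap: 0.797
```

Request:
jog_arm --commands '[{"xyz": [0.002,-0.0364,0],"rot": [0,0,-0.099]},{"xyz": [0.002,-0.0364,0],"rot": [0,0,-0.099]},{"xyz": [0,0,0],"rot": [0,0,0]},{"xyz": [0,0,0],"rot": [0,0,0]},{"xyz": [0,0,0],"rot": [0,0,0]}]'

```text
t: 12.52
tcp_pos: [0.629, -0.161, 0.1881]
tool_rot: [0.899, -0.437, -0.001, -0.0]
force: [0.3, -0.5, 0.3]
finger_gap: 0.8
```

```bash
python3 - <<'E'
from s import *
s=manip.sense(); im,c=snap("wrist","w7.png"); print(s["t"],s["tcp_pos"],s["finger_gap"],s["q"][5])
print(proj(c,[[.6308,-.1617,.107],[.5258,-.0978,.06]]))
d,cs=snap("scene","s7.png"); t,ct=snap("top","t7.png")
o=np.zeros((600,800,3),np.uint8); o[:360,:480]=cv2.resize(im,(480,360)); o[:360,480:]=cv2.resize(d[210:330,350:457],(320,360),interpolation=3); o[360:,:]=cv2.resize(t[160:250,170:470],(800,240)); cv2.imwrite("pics/c7.png",o)
E
```

```text
12.5167 [ 0.62899396 -0.16102169  0.18813759] 0.7998101283151221 2.053038738825586
[[319.22137755 242.07872627]
 [375.65058325 366.57134931]]
```

View pics/c7.png

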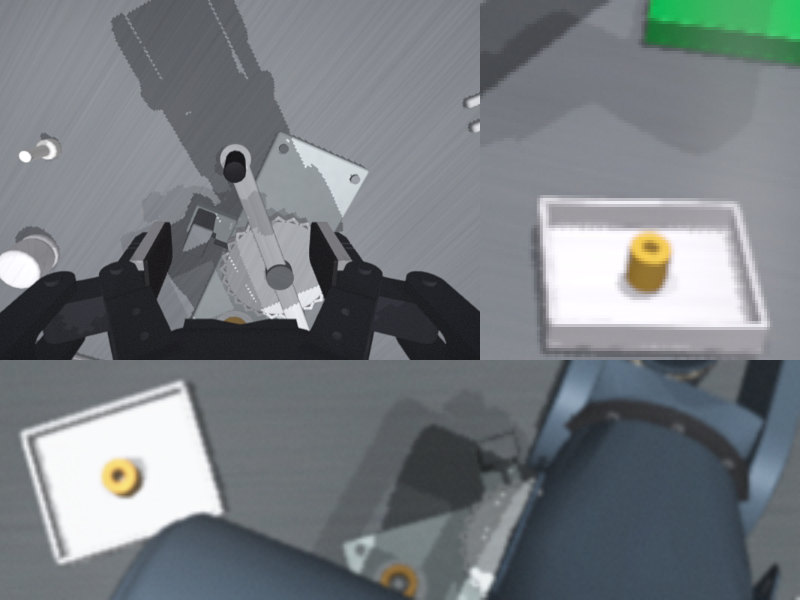

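The tight sleeve stands in the tray. The grip top is at full wrist pixel (312,229), and the hub is at (373,368).

```bash
python3 - <<'E'
from s import *
c=cam("wrist"); s=manip.sense(); print(s["tcp_pos"])
im=cv2.imread("pics/w7.png"); g=cv2.cvtColor(im,cv2.COLOR_BGR2GRAY)
m=np.zeros_like(g); m[190:260,280:345]=(g[190:260,280:345]<45)*255
k=max(cv2.findContours(m,0,1)[0],key=cv2.contourArea); print(cv2.boundingRect(k))
x,y,w,h=cv2.boundingRect(k); G=plane(c,x+w/2,y+h-w/2,.107)
P=plane(c,373,368,.062); print(G,P)
print(np.linalg.norm((G-P)[:2]),np.degrees(np.arctan2(*(G-P)[1::-1])))
E
```

```text
[ 0.62922287 -0.1595811   0.1883121 ]
(298, 202, 29, 41)
[ 0.6391043  -0.16426994  0.107     ] [ 0.52772191 -0.09526519  0.062     ]
0.1310255356787399 -31.77946129350148
```

Request:
jog_arm --commands '[{"xyz": [0.0095,-0.004,-0.03],"rot": [0,0,0]},{"xyz": [0,0,-0.035],"rot": [0,0,0]},{"xyz": [0,0,-0.03],"rot": [0,0,0]},{"xyz": [0,0,-0.018],"rot": [0,0,0]},{"xyz": [0,0,0],"rot": [0,0,0]}]'

```text
t: 13.08
tcp_pos: [0.6357, -0.1622, 0.0706]
tool_rot: [0.9, -0.436, -0.005, 0.0]
force: [-0.8, 0.2, -1.3]
finger_gap: 0.803
```

Request:
jog_arm --commands '[{"xyz": [0,0,0],"rot": [0,0,0]},{"xyz": [0,0,0],"rot": [0,0,0]}]'

```text
t: 13.25
tcp_pos: [0.6401, -0.1649, 0.0767]
tool_rot: [0.9, -0.437, 0.001, -0.0]
force: [-0.2, 0.9, 0.6]
finger_gap: 0.801
```

```bash
python3 - <<'E'
from s import *
s=manip.sense(); im,c=snap("wrist","w8.png"); print(s["t"],s["tcp_pos"],s["force"])
x,y,z=s["tcp_pos"]; print("tcp@107",proj(c,[[x,y,.107],[x,y,.062]]))
cv2.imwrite("pics/c8.png",cv2.resize(im[150:480],None,fx=1,fy=1))
E
```

```text
13.25 [ 0.64012496 -0.16487851  0.0767293 ] [-0.21634539  0.94766226  0.61582287]
tcp@107 [[320.72976608 352.09200329]
 [320.94902226 292.84409564]]
```

View pics/c8.png

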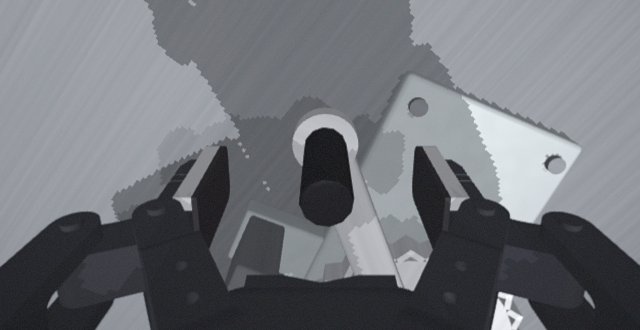

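The grip is centred between the pads: its top at (326,352) against a predicted (321,352). I'll close on it.

Request:
jog_arm --commands '[{"xyz": [0,0,-0.004],"rot": [0,0,0]},{"xyz": [0,0,0],"rot": [0,0,0]},{"xyz": [0,0,0],"rot": [0,0,0]},{"xyz": [0,0,0],"rot": [0,0,0]},{"xyz": [0,0,0],"rot": [0,0,0]}]' --fingers 0 --grip_force 70

```text
t: 13.72
tcp_pos: [0.6387, -0.1658, 0.0722]
tool_rot: [0.899, -0.437, 0.0, 0.0]
force: [-1.9, -2.2, 3.3]
finger_gap: 0.19
```

Request:
jog_arm --commands '[{"xyz": [0,0,0],"rot": [0,0,0]},{"xyz": [0,0,0],"rot": [0,0,0]},{"xyz": [0,0,0],"rot": [0,0,0]}]'

```text
t: 13.97
tcp_pos: [0.6387, -0.1659, 0.0721]
tool_rot: [0.899, -0.437, 0.0, 0.0]
force: [-3.4, -1.5, 5.8]
finger_gap: 0.191
```

```bash
python3 - <<'E'
from s import *
s=manip.sense(); print(s["t"],s["tcp_pos"],s["force"],s["finger_gap"])
# grip waypoints about pivot
P=np.array([.5277,-.0953]); r=.13; a0=np.radians(-31.8)
prev=None
for th in np.arange(0,.7541,.754/12):
    p=P+r*np.array([np.cos(a0-th),np.sin(a0-th)])
    print(round(th,3),p.round(4),None if prev is None else (p-prev).round(4)); prev=p
E
```

```text
13.9667 [ 0.63873586 -0.16588034  0.07207776] [-3.41197304 -1.49882439  5.83732073] 0.19064099910977997
0.0 [ 0.6382 -0.1638] None
0.063 [ 0.6337 -0.1706] [-0.0045 -0.0068]
0.126 [ 0.6287 -0.1771] [-0.0049 -0.0065]
0.188 [ 0.6234 -0.1833] [-0.0053 -0.0062]
0.251 [ 0.6177 -0.1891] [-0.0057 -0.0058]
0.314 [ 0.6116 -0.1946] [-0.0061 -0.0055]
0.377 [ 0.6052 -0.1997] [-0.0064 -0.0051]
0.44 [ 0.5985 -0.2043] [-0.0067 -0.0047]
0.503 [ 0.5915 -0.2086] [-0.007  -0.0042]
0.566 [ 0.5843 -0.2123] [-0.0072 -0.0038]
0.628 [ 0.5768 -0.2157] [-0.0075 -0.0033]
0.691 [ 0.5692 -0.2185] [-0.0077 -0.0028]
0.754 [ 0.5613 -0.2209] [-0.0078 -0.0024]
```

Request:
jog_arm --commands '[{"xyz": [-0.0045,-0.0068,0],"rot": [0,0,0]},{"xyz": [-0.0049,-0.0065,0],"rot": [0,0,0]},{"xyz": [-0.0053,-0.0062,0],"rot": [0,0,0]},{"xyz": [-0.0057,-0.0058,0],"rot": [0,0,0]},{"xyz": [0,0,0],"rot": [0,0,0]}]'

```text
t: 14.38
tcp_pos: [0.6201, -0.1895, 0.0721]
tool_rot: [0.899, -0.438, 0.001, -0.002]
force: [2.0, 3.5, 4.6]
finger_gap: 0.192
```

Request:
jog_arm --commands '[{"xyz": [0,0,0],"rot": [0,0,0]}]'

```text
t: 14.47
tcp_pos: [0.6199, -0.1896, 0.0721]
tool_rot: [0.899, -0.438, 0.001, -0.001]
force: [2.3, 5.1, 5.4]
finger_gap: 0.194
```

Request:
jog_arm --commands '[{"xyz": [-0.0061,-0.0055,0],"rot": [0,0,0]},{"xyz": [-0.0064,-0.0051,0],"rot": [0,0,0]},{"xyz": [-0.0067,-0.0047,0],"rot": [0,0,0]},{"xyz": [-0.007,-0.0042,0],"rot": [0,0,0]},{"xyz": [0,0,0],"rot": [0,0,0]}]'

```text
t: 14.88
tcp_pos: [0.5938, -0.2097, 0.072]
tool_rot: [0.899, -0.438, 0.002, -0.001]
force: [2.7, 4.2, 4.8]
finger_gap: 0.19
```

```bash
cat > l.py <<'E'
from s import *
s=manip.sense(); P=np.array([.5277,-.0953]); d=s["tcp_pos"][:2]-P
th=-31.8-np.degrees(np.arctan2(d[1],d[0])); t=np.array([d[1],-d[0]])/np.linalg.norm(d)
print(s["t"],s["tcp_pos"].round(4),"r",np.linalg.norm(d).round(4),"theta",np.radians(th).round(3),"F",s["force"].round(1),"Ftan",(s["force"][:2]@t).round(1),s["finger_gap"])
E
python3 l.py
```

```text
14.8833 [ 0.5938 -0.2097  0.072 ] r 0.1321 theta 0.492 F [2.7 4.2 4.8] Ftan -4.4 0.1903196152563028
```

Request:
jog_arm --commands '[{"xyz": [-0.0072,-0.0038,0],"rot": [0,0,0]},{"xyz": [-0.0075,-0.0033,0],"rot": [0,0,0]},{"xyz": [-0.0038,-0.0014,0],"rot": [0,0,0]},{"xyz": [-0.0039,-0.0014,0],"rot": [0,0,0]},{"xyz": [-0.0039,-0.0012,0],"rot": [0,0,0]}]'

```text
t: 15.3
tcp_pos: [0.5697, -0.2206, 0.0721]
tool_rot: [0.899, -0.437, 0.003, -0.001]
force: [5.2, 5.3, 3.6]
finger_gap: 0.192
```

Request:
jog_arm --commands '[{"xyz": [-0.0039,-0.0012,0],"rot": [0,0,0]},{"xyz": [0,0,0],"rot": [0,0,0]},{"xyz": [0,0,0],"rot": [0,0,0]}]'

```text
t: 15.55
tcp_pos: [0.564, -0.2224, 0.072]
tool_rot: [0.899, -0.438, 0.002, -0.001]
force: [3.7, 3.4, 5.0]
finger_gap: 0.187
```

```bash
python3 l.py; python3 - <<'E'
from s import *
im,c=snap("wrist","w9.png"); d,cs=snap("scene","s9.png")
o=np.zeros((480,800,3),np.uint8); o[:300,:400]=cv2.resize(im,(400,300)); o[:400,400:]=cv2.resize(d[180:300,220:340],(400,400),interpolation=3); cv2.imwrite("pics/c9.png",o)
E
```

```text
15.55 [ 0.564  -0.2224  0.072 ] r 0.1322 theta 0.737 F [3.7 3.4 5. ] Ftan -4.5 0.18740752007413614
```

View pics/c9.png

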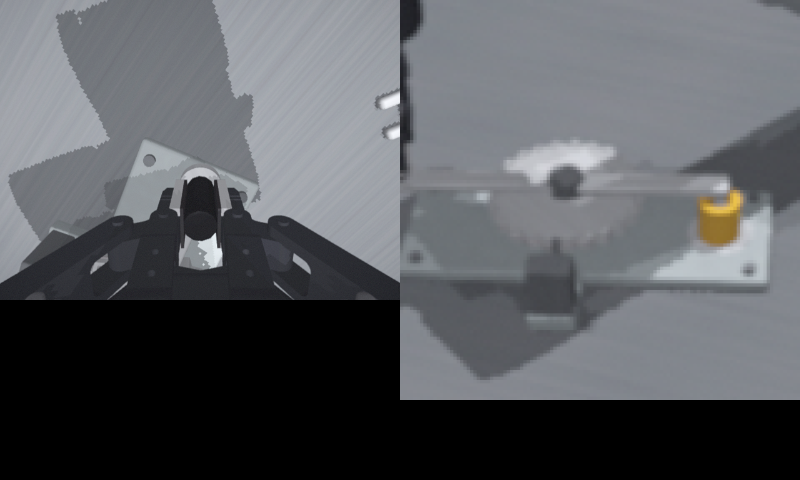

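The keeper arm lies over the sleeve, parallel to the plate. I'll make a small centring nudge, do a final check, then hand in.

Request:
jog_arm --commands '[{"xyz": [-0.0018,-0.0005,0],"rot": [0,0,0]},{"xyz": [0,0,0],"rot": [0,0,0]},{"xyz": [0,0,0],"rot": [0,0,0]}]'

```text
t: 15.9
tcp_pos: [0.5632, -0.2227, 0.0721]
tool_rot: [0.899, -0.438, 0.003, -0.001]
force: [6.4, 5.6, 4.4]
finger_gap: 0.195
```

```bash
python3 l.py; python3 - <<'E'
from s import *
a=cv2.imread("pics/scene0.png"); b,_=snap("scene","s10.png")
for n,(x0,y0,x1,y1) in dict(plug=(238,315,258,340),piston=(294,308,324,340),spanner=(165,190,205,222)).items():
    p=a[y0:y1,x0:x1]; r=cv2.matchTemplate(b[y0-8:y1+8,x0-8:x1+8],p,cv2.TM_CCOEFF_NORMED); _,v,_,l=cv2.minMaxLoc(r); print(n,round(v,3),l[0]-8,l[1]-8)
E
python3 l.py; python3 -c "
from station import manip; print(manip.sign_off())"
```

```text
15.9 [ 0.5632 -0.2227  0.0721] r 0.1322 theta 0.744 F [6.4 5.6 4.4] Ftan -7.7 0.19487330883703516
plug 1.0 0 0
piston 1.0 0 0
spanner 0.703 0 0
15.95 [ 0.5631 -0.2226  0.0721] r 0.1322 theta 0.744 F [6.  4.6 3.4] Ftan -7.0 0.19394998537140368
the job is handed in; nothing more can be done
None
```

The job is done and handed in at about 16 s of robot time. No verdict was reported.

- **Sleeves:** I told them apart by their bores, which were clearly different in the pictures, so I did not try the tight one on the pin. The wide-bore sleeve went onto the pin without touching hard and stands on the plate. The narrow-bore one stands in the large aluminium tray.
- **Lever:** I took it by the black grip and pulled it to about 0.74 rad. That is past click 3 (0.628) and short of click 4 (0.880). The keeper arm lies over the sleeve. I was still holding the grip at hand-in, against about 7 N of spring pull.
- **Clicks:** I judged the count from the angle, not from feeling each tooth.
- **Other parts:** The piston and spark plug matched their first picture exactly. The spanner showed no shift, but its match was only 0.70, probably because the arm's shadow had changed; the arm never went near it.

Position estimates for the pin and the grip differed between cameras by 4 to 8 mm, and I used the close-up wrist view.

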